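# Clamp a tube in the vee blocks

### The arm

A 7-joint arm with a two-finger parallel gripper is mounted at the origin on the work surface; the furniture and walls round the work are solid. World frame = base frame: x ahead of the robot, y to its left, z up, the work surface at z = 0. Lengths are in m, angles in rad, forces in N, time in s.
With the tool pointing down it reaches from about 0.35 to 0.9 m from the base axis. Payload 7.2 kg.
Tool frame: the origin (TCP) lies midway between the tips of the shut fingers; the grasp point (between the pads) lies 19 mm behind it; x points along the fingers, y is the direction in which the jaws open and shut, and the axes are right-handed (so a half turn about x gives the same grasp; the last joint's range is limited). The gripper opens to 88 mm and grips with 3 to 60 N. Pads are 20 mm wide; open, the fingers measure 115 mm over their backs; the gripper's body (75 mm by 178 mm) begins 61 mm behind the grasp point.
Start: joints at [-1.356, 0.411, -0.013, 1.596, 0.006, 1.134, -0.082], TCP at [0.174, 0.6, 0.223] pointing down, gripper open.
Joint ranges: [-2.95, 2.95], [-0.29, 1.99], [-1.47, 1.44], [0.14, 2.54], [-1.03, 4.17], [0.13, 1.85], [-2.86, 2.86]. Speed limits (rad/s): [2.39, 2.39, 3.01, 3.01, 3.14, 3.14, 3.14].

### API

Orientations are given as a unit quaternion [w, x, y, z].
In Python, from cell import status, get_image, camera_model, order gives the robot as it stands.
- The arm moves only by the tool carry_out, never from a script. Its argument "rows" is text: rows parted by semicolons, each of 5 numbers parted by spaces: the opening, from 0 (shut) to 1 (fully open), then the shift along the world's x, y, z in mm, then the turn about the world's z in rad. A call has 1 to 20 rows; each row shifts and turns the commanded pose from where the row before left it; what a row does not reach is not made up. A row lasts 1/12 s, in which the tool goes at most 41.7 mm and 7.16 degrees, less where a joint would pass 70% of its speed; a pose out of reach is approached as far as the arm can. A call is refused whole if a number of a shift passes 41.7 or a number of a turn 0.125, either way. A call with a gripper value outside its range is refused whole. The fingers move at their own pace and stop on an object; "grip_force" is the grip in N (left out, the last holds). Time passes only in rows, so rows that do not move let the fingers close. It gives the time, the measured TCP pose, the force and the opening at its end, in the units of the state.
- status.sense(): the state, without advancing time (a new reading comes with each control period).
- get_image(name): name is "side" or "top"; returns the picture (400x640x3 uint8, red, green, blue); there is no depth.
- camera_model(name): a dict with "fovy" (degrees; the focal length in pixels is half the picture's height over the tangent of half this angle, whatever the lens; pixels are square), "cx", "cy" (the principal point, pixels), "pose" (4x4, takes a point from camera to world coordinates). Camera axes: x right, y down, z forward; pixel columns grow to the right and rows downward; lengths in m; the calibration is good to about 2 mm. A picture is of the moment at which its call begins. camera_model takes no time and is no camera call.
- order.job_done(): hands the job in, once; it reports no verdict.
The state is a dict: "clock": time; "joint_positions": joint angles; "qd": joint speeds; "effort": joint torques, N m; "tcp_pos": TCP position; "tool_rot": TCP orientation; "force": force on the tool from outside, world axes, zero at the start; "wrist_torque": the same for the moment, N m; "opening": finger opening in m.
Only numpy, scipy, OpenCV 4.12 (cv2) and the standard library are available. Lean on these libraries where they do the work, as an engineer would, in place of code of your own. Each camera call takes 0.05 s, during which the arm holds its last target. There are 200 camera calls.

### The job

Get the metal tube ready for deburring: push it gently along the two vee blocks until its end is home against the stop, then press the clamp's sliding jaw down its bar by the round pad until the foot is on the tube and the jaw rocks back and binds, without leaning hard on it. Then turn the T-handle clockwise about half a turn more so that the tube is held firmly but not crushed, and let go. Leave the loose things lying round about alone.

Things in the scene. Friction and masses are not known exactly. Their poses are not given: they have to be found in the camera images.
- fixture: Metal plate bolted to the bench, 64 x 280 x 12 mm with a lug behind; carries two vee blocks (34 mm high, 62 mm either side of the origin along y), the stop and the clamp. Origin: on the bench under the clamp's foot. y runs along the tube from the stop to the tube's free end; x points away from the robot to the clamp's upright bar (20 x 10 mm, 95 mm from the origin, top 166 mm above the bench).
- stop: Dark steel block 40 x 16 x 52 mm standing on the plate at the end of the vee blocks. Origin: centre of its underside, 12 mm above the bench. It must bear no more than about 40 N from the tube.
- stop_face (a point): Centre of the stop's face, where the tube's end must come to rest, at the height of the tube's axis (48 mm above the bench).
- tube: Bright metal tube, 22 mm in diameter and 325 mm long, about 0.08 kg, lying loose in the vee blocks with its near end 15 to 40 mm short of the stop; it slides along the vees under about 1 N. Its x axis is its length (along the fixture's y axis), its origin on its underside, half-way along.
- tube_mid (a point): Centre of the tube, on its axis. With the tube home it lies 162.5 mm from the stop's face.
- tube_left (a point): Centre of the tube's free end face (the end away from the stop), the end to push on; it sticks out past the plate, 37 to 59 mm above the bench.
- slider (a joint): Height of the clamp's sliding jaw on its bar, m: 0 at the top, growing as it goes down. With the screw at 0 the foot first touches the tube somewhere between 0.028 and 0.040 (its length varies), less by the screw's feed. The jaw stays where it is left and slides down under about 2 to 4 N on its pad.
- jaw (a joint): Rocking of the jaw on the bar, rad: 0 when level, growing as its screw end goes up relative to its sleeve. With the foot on the tube, pressing on (force rising to about 12 N) takes the sleeve 5 to 6 mm further down, the pad about 3 mm, until the jaw binds at about 0.055; from there the force rises steeply within a millimetre. It stays bound when let go; tightening the screw flexes it to about 0.1.
- press_pad: Round steel pad on top of the jaw's arm, 22 mm in diameter and 10 mm high, between the bar (40 mm away) and the screw (55 mm away): press here. Origin: centre of its underside. It should not be leant on with more than about 30 N.
- pad_top (a point): Centre of the pad's top face; 115 to 129 mm above the bench when the foot touches the tube. The bar stands 37 to 51 mm and the handle 32 mm above it then.
- screw (a joint): Angle of the screw, rad, growing as the T-handle turns clockwise seen from above; it starts between 0 and 0.8 and can go to 8. It feeds the spindle 9 mm a turn, needs about 0.13 to 0.25 Nm and stays where it is left. With the jaw bound the foot holds about 8 N and each radian adds about 11 N; the jaw's flexing then lets the handle go down only about 0.4 mm a radian.
- handle (a point): Centre of the T-handle's flat bar on top of the screw: 56 mm long, 12 mm thick, 26 mm high, plain dark steel. Its x axis lies along the bar, its y axis across the 12 mm to be gripped. The jaw's arm lies 27 mm below this point, a little less as the screw goes down. It goes down with the jaw and the screw.
- spindle: The screw's spindle with the round steel foot (24 mm disc, 6 mm high) under it, straight above the tube's axis. Origin: on the screw's axis, 41 mm below the handle's centre. The foot's lower face is 36 to 48 mm below the origin: its length is set by a lock nut, differently each time, and is not measured. It should hold the tube at 25 to 90 N; more would crush it.
- deburr_tool: Deburring tool, 175 x 21 x 21 mm, lying loose on the bench; leave it alone.
- end_cap_1: Small black end cap, 22 mm in diameter and 11 mm high, loose on the bench; leave it alone.
- marker_black: Black marker pen, 136 x 16 x 18 mm, loose on the bench; leave it alone.

How it is judged:
By the outcome, as a careful person would: the job done as asked, in the order asked, and still so for the second after the job is handed in, with the robot touching nothing.
It also fails if it takes over 61 s, if anything falls off the work surface, if the arm or the gripper's body presses on something with over 40 N, if the wrist force passes 120 N, or if a joint passes its speed limit or range.

## Working session

There is one attempt and no reset: what is moved stays moved. The work goes in short steps, Python scripts to look and compute and a tool call to move; the robot and the scene stay as the last step left them, time stands still between calls to the robot, and variables do not carry over. Pictures are saved under pics/ and viewed, about 8 in all and at most 12, crops included, and the job is handed in when it is done.

Besides the shell and the picture viewer there is one more tool, called after "Call:" in YAML: its name, and indented under it one key for each argument. carry_out: Moves the arm, as the interface text tells. Its arguments: {"type":"object","properties":{"rows":{"type":"string"},"grip_force":{"type":"number"}},"required":["rows"]}

```bash
mkdir -p pics
cat > h.py <<'E'
import numpy as np, cv2
from cell import status,get_image,camera_model,order
def save(name,fn,crop=None,s=1):
    im=get_image(name)
    if crop: im=im[crop[1]:crop[3],crop[0]:crop[2]]
    if s!=1: im=cv2.resize(im,None,fx=s,fy=s,interpolation=cv2.INTER_CUBIC)
    cv2.imwrite('pics/'+fn,im[:,:,::-1])
def K(n):
    m=camera_model(n); f=200/np.tan(np.radians(m['fovy'])/2); return f,m['cx'],m['cy'],np.array(m['pose'])
def ray(n,u,v):
    f,cx,cy,T=K(n); d=T[:3,:3]@np.array([(u-cx)/f,(v-cy)/f,1]); return T[:3,3],d
def atz(n,u,v,z):
    o,d=ray(n,u,v); return o+d*(z-o[2])/d[2]
def proj(n,p):
    f,cx,cy,T=K(n); q=T[:3,:3].T@(np.array(p)-T[:3,3]); return np.array([cx+f*q[0]/q[2],cy+f*q[1]/q[2]])
E
python3 - <<'E'
from h import *
save('side','s0.png');save('top','t0.png')
for n in('side','top'):print(n,K(n))
s=status.sense();print({k:np.round(v,3) for k,v in s.items()})
E
```

```text
side (np.float64(408.5004512347401), 317.0563912025188, 204.52569590695313, array([[ 0.99929667,  0.03287752, -0.01803424,  0.45211332],
       [ 0.02902561, -0.37367677,  0.92710473, -0.96733004],
       [ 0.02374193, -0.92697613, -0.37436824,  0.48008127],
       [ 0.        ,  0.        ,  0.        ,  1.        ]]))
top (np.float64(457.6833254694845), 325.36256682435214, 206.15883253547028, array([[-0.01879772, -0.99526956,  0.0953161 ,  0.33862164],
       [-0.99950991,  0.02109299,  0.02313047, -0.08564316],
       [-0.02503156, -0.09483459, -0.99517829,  1.1886375 ],
       [ 0.        ,  0.        ,  0.        ,  1.        ]]))
{'clock': np.float64(0.1), 'joint_positions': array([-1.356,  0.412, -0.013,  1.597,  0.006,  1.134, -0.082]), 'qd': array([ 0.   , -0.002, -0.   , -0.002, -0.001,  0.   ,  0.002]), 'effort': array([ 2.0000e-03, -5.8910e+01,  6.4400e-01, -2.9171e+01, -5.4000e-02,
        1.5000e-02,  0.0000e+00]), 'tcp_pos': array([0.174, 0.6  , 0.222]), 'tool_rot': array([ 0.7  ,  0.099,  0.7  , -0.1  ]), 'force': array([-0.242,  0.172, -0.046]), 'wrist_torque': array([-0.03 , -0.016, -0.044]), 'opening': np.float64(0.088)}
```

View pics/s0.png

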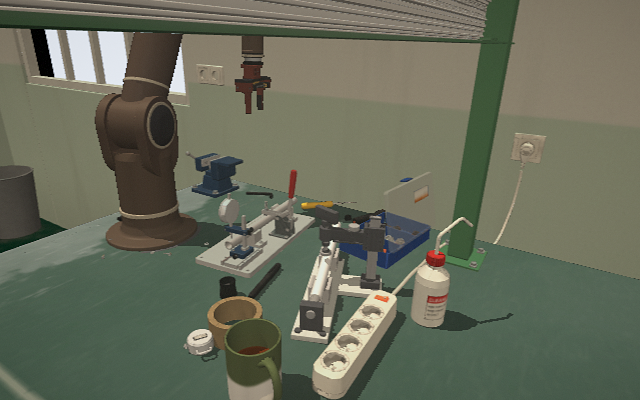

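View pics/t0.png

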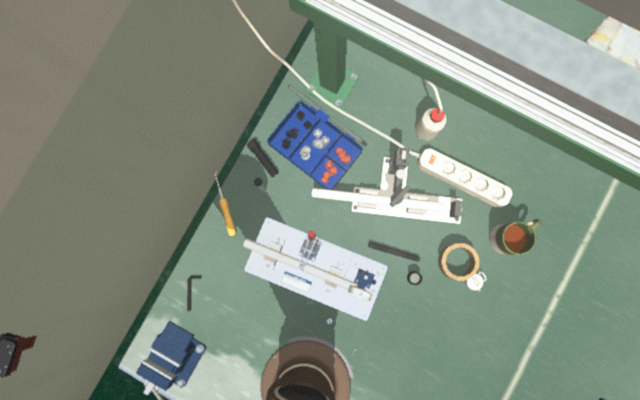

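The side picture shows the fixture with the stop near (312,318) and the clamp bar near (373,250). In the top picture the tube runs from its free end at (313,194) to the stop at (456,209), with the clamp arm near (398,175). I'll zoom in on both.

Run:
```python
from h import *
save('side','s1.png',(260,170,420,350),3.3)
save('top','t1.png',(295,130,475,235),4.4)
```

```text
(no output)
```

View pics/s1.png

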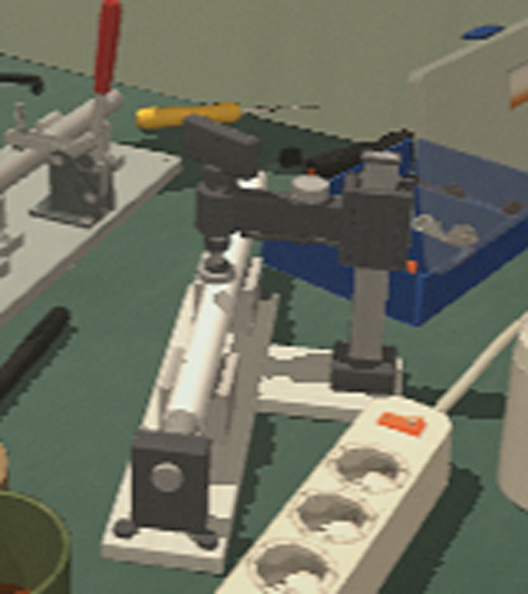

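View pics/t1.png

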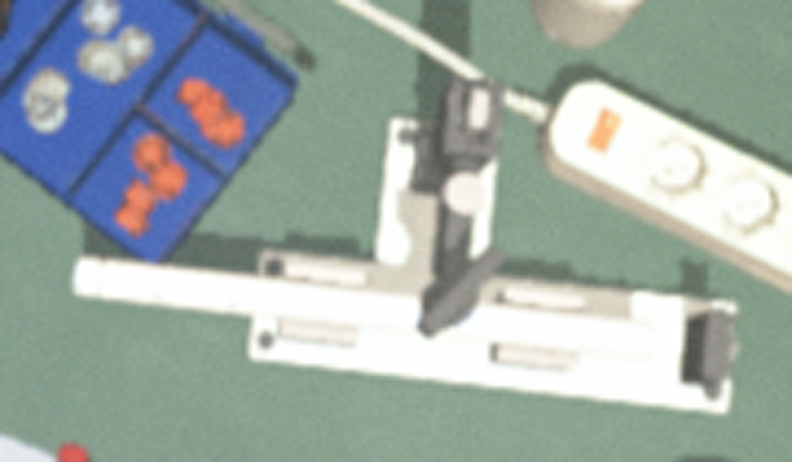

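Left crop: pad at about (310,188), handle (222,145), stop front face (170,480), bar top (382,160). In the top crop the tube's free end is at (76,276), the pad at (465,193), the handle from (425,328) to (498,255), the bar top at (480,103), and the bin corner at (155,258), close behind the tube's free end.

```bash
cat >> h.py <<'E'
t1=lambda u,v:(295+u/4.4,130+v/4.4)
s1=lambda u,v:(260+u/3.3,170+v/3.3)
E
python3 - <<'E'
from h import *
from scipy.optimize import least_squares
# top/side obs of fixture points; params x,y,yaw,plate y-centre c, slider height of pad P, free-end y L, stop face centre
obs=[]
def P(p):
    x,y,a,c,pz,L=p
    R=np.array([[np.cos(a),-np.sin(a),0],[np.sin(a),np.cos(a),0],[0,0,1]]);o=np.array([x,y,0])
    F=lambda q:o+R@np.array(q)
    l=[('top',F([-.032,c+.14,.012]),t1(249,358)),('top',F([.032,c+.14,.012]),t1(262,252)),
       ('top',F([-.032,c-.14,.012]),t1(727,411)),('top',F([.032,c-.14,.012]),t1(737,300)),
       ('top',F([.095,0,.166]),t1(480,103)),('top',F([.055,0,pz]),t1(465,193)),
       ('top',F([0,L,.048]),t1(76,277)),
       ('side',F([-.032,c-.14,.012]),s1(103,552)),('side',F([.032,c-.14,.012]),s1(222,570)),
       ('side',F([.055,0,pz]),s1(312,184)),('side',F([.095,0,.166]),s1(382,158))]
    return l,F
f=lambda p:np.concatenate([proj(n,q)-np.array(u) for n,q,u in P(p)[0]])
r=least_squares(f,[.55,-.2,0,0,.157,.18],x_scale=[.01]*6,loss='soft_l1')
print(np.round(r.x,4));print(np.round(f(r.x).reshape(-1,2),1))
F=P(r.x)[1];L=r.x[5]
print('free end',F([0,L,.048]),'pad',F([.055,0,r.x[4]]),'handle',F([0,0,.175]))
# handle centre: triangulate
A=[];b=[]
for n,uv in(('top',t1(461,291)),('side',s1(222,143))):
    o,d=ray(n,*uv);d/=np.linalg.norm(d);M=np.eye(3)-np.outer(d,d);A.append(M);b.append(M@o)
print('handle top tri',np.linalg.solve(sum(A),sum(b)))
e=[atz('top',*t1(425,328),.188),atz('top',*t1(498,255),.188)];print('handle ends',e,np.arctan2(*(e[1]-e[0])[[1,0]]),np.linalg.norm(e[1]-e[0]))
for u,v in [(155,258),(298,85),(60,190)]:print('bin',atz('top',*t1(u,v),.05))
for q in [(0,-.115,.064),(0,-.131,.064),(0,-.135,.064)]:print(proj('top',F(q)))
print('stop top img',t1(690,345),t1(715,345))
# stop face: bottom of front face corners at z=.012
for n,uv in (('top',t1(706,395)),('top',t1(706,312))):print(atz(n,*uv,.064))
print('stop outer face bottom',atz('side',*s1(134,522),.012),atz('side',*s1(206,532),.012), 'red handle', atz('top',*(311,235),.1))
E
```

```text
[ 0.4564 -0.2299 -0.1275 -0.0405  0.1426  0.2046]
[[ 0.6 -0.4]
 [ 0.2 -0.8]
 [ 1.1 -0.8]
 [ 0.8 -0.3]
 [-0.   0.8]
 [ 0.3 -0.5]
 [ 0.  -0.2]
 [-0.6 -2.7]
 [ 0.5 -3.5]
 [-0.8  0.1]
 [-0.6 -1.3]]
free end [ 0.48244736 -0.02692671  0.048     ] pad [ 0.51097861 -0.23687265  0.14257625] handle [ 0.45642521 -0.22987788  0.175     ]
handle top tri [ 0.45705056 -0.22930205  0.16397455]
handle ends [array([ 0.43493506, -0.20748393,  0.188     ]), array([ 0.47074373, -0.24496475,  0.188     ])] -0.8082098772971729 0.0518369837746333
bin [ 0.49156334 -0.07221211  0.05      ]
bin [ 0.58980173 -0.15622752  0.05      ]
bin [ 0.53201829 -0.01860223  0.05      ]
[441.25765181 205.55411354]
[447.79872012 206.24306734]
[449.43500896 206.41541341]
stop top img (451.8181818181818, 208.4090909090909) (457.5, 208.4090909090909)
[ 0.40616889 -0.37694486  0.064     ]
[ 0.45251024 -0.37905862  0.064     ]
stop outer face bottom [ 0.41762866 -0.38728621  0.012     ] [ 0.45585852 -0.39306814  0.012     ] red handle [ 0.37473859 -0.02489205  0.1       ]
```

Run:
```python
from h import *
from scipy.spatial.transform import Rotation as R
s=status.sense();q=s['tool_rot'];M=R.from_quat(np.roll(q,-1)).as_matrix();print(np.round(M,3),'yaw of tool y',np.arctan2(M[1,1],M[0,1]))
def tri(a,b):
    A=[];B=[]
    for n,uv in(('top',a),('side',b)):
        o,d=ray(n,*uv);d/=np.linalg.norm(d);m=np.eye(3)-np.outer(d,d);A.append(m);B.append(m@o)
    return np.linalg.solve(sum(A),sum(B))
print('red',tri((311.5,235),(293,170)))
print('binpanel',atz('side',430,172,.1),atz('side',408,180,.05))
print('binL corner',tri((268,145),(345,232)),tri(t1(155,258),(385,268)))
a=-.1275;print('along', np.sin(-a),np.cos(a))
```

```text
[[-0.     0.279  0.96 ]
 [-0.001  0.96  -0.279]
 [-1.    -0.001  0.   ]] yaw of tool y 1.2879702830948518
red [ 0.37295773 -0.03083257  0.18894545]
binpanel [0.78260344 0.28008048 0.1       ] [0.72992987 0.34447908 0.05      ]
binL corner [ 0.56598834  0.087997   -0.01346948] [ 0.55666144 -0.07591112 -0.04858216]
along 0.12715483536111483 0.9918828801044445
```

The fit is consistent: fixture origin (0.456,-0.230), yaw -0.128, tube about 23 mm short of the stop. I'll move in above the free end with the fingers shut, then check.

Call:
carry_out:
  rows: "0 17.3 -33.3 0 0.0086;0 17.3 -33.3 0 0.0086;0 17.3 -33.3 0 0.0086;0 17.3 -33.3 0 0.0086;0 17.3 -33.3 0 0.0086;0 17.3 -33.3 0 0.0086;0 17.3 -33.3 0 0.0086;0 17.3 -33.3 0 0.0086;0 17.3 -33.3 0 0.0086;0 17.3 -33.3 0 0.0086;0 17.3 -33.3 0 0.0086;0 17.3 -33.3 0 0.0086;0 17.3 -33.3 0 0.0086;0 17.3 -33.3 0 0.0086;0 17.3 -33.3 0 0.0086;0 17.3 -33.3 0 0.0086;0 17.3 -33.3 0 0.0086;0 17.3 -33.3 0 0.0086;0 0 0 0 0;0 0 0 0 0"
  grip_force: 20

```text
clock: 1.87
tcp_pos: [0.4861, -0.0013, 0.2225]
tool_rot: [0.706, 0.047, 0.706, -0.047]
force: [0.1, 0.2, 0.1]
opening: 0.0006
```

Call:
carry_out:
  rows: "0 0 0 -30 0;0 0 0 -30 0;0 0 0 -30 0;0 0 0 -30 0;0 0 0 -30 0;0 0 0 -20 0;0 0 0 -14 0;0 0 0 0 0;0 0 0 0 0"

```text
clock: 2.62
tcp_pos: [0.485, 0.0019, 0.0383]
tool_rot: [0.705, 0.045, 0.706, -0.045]
force: [0.2, 0.6, 0.0]
opening: 0.0005
```

Run:
```python
from h import *
save('top','t2.png',(270,130,470,260),4)
s=status.sense();p=s['tcp_pos'];print(p,s['force'],s['joint_positions'],proj('top',p))
```

```text
[0.48579085 0.00168004 0.03911108] [ 0.16050892 -0.23828629 -0.50397236] [-0.38540185  0.44984084  0.35390116  2.11600374 -0.26423125  0.61699793
  1.59687722] [301.18790371 192.1066483 ]
```

View pics/t2.png

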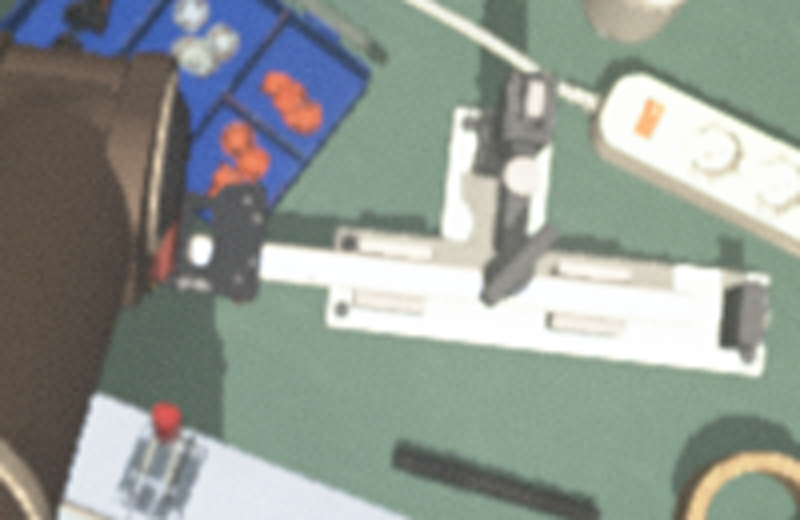

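The gripper stands just past the free end, with the tube at about (265,262) to (720,300) in this crop and the path clear. Now the gentle push.

Call:
carry_out:
  rows: "0 -0.5 -4 -1 0;0 -0.5 -4 0 0;0 -0.5 -4 0 0;0 -0.4 -3 0 0;0 -0.4 -3 0 0;0 -0.4 -3 0 0;0 -0.4 -3 0 0;0 -0.4 -3 0 0;0 0 0 0 0"

```text
clock: 3.42
tcp_pos: [0.4822, -0.0269, 0.0377]
tool_rot: [0.706, 0.045, 0.706, -0.046]
force: [-0.1, 0.3, 0.5]
opening: -0.0001
```

Call:
carry_out:
  rows: "0 -0.13 -1 0 0;0 -0.13 -1 0 0;0 -0.13 -1 0 0;0 -0.13 -1 0 0;0 0 0 0 0"

```text
clock: 3.83
tcp_pos: [0.4817, -0.0304, 0.0376]
tool_rot: [0.706, 0.045, 0.706, -0.045]
force: [-0.1, 0.1, -0.3]
opening: 0.0005
```

Call:
carry_out:
  rows: "0 -0.13 -1 0 0;0 -0.13 -1 0 0;0 -0.13 -1 0 0;0 -0.13 -1 0 0"

```text
clock: 4.17
tcp_pos: [0.4812, -0.0343, 0.0376]
tool_rot: [0.706, 0.045, 0.706, -0.045]
force: [-0.6, 0.2, 0.3]
opening: 0.0001
```

Call:
carry_out:
  rows: "0 -0.13 -1 0 0;0 -0.13 -1 0 0"

```text
clock: 4.33
tcp_pos: [0.481, -0.0363, 0.0376]
tool_rot: [0.706, 0.045, 0.706, -0.045]
force: [-0.5, 0.2, -0.4]
opening: 0.0005
```

Call:
carry_out:
  rows: "0 -0.13 -1 0 0;0 -0.13 -1 0 0"

```text
clock: 4.5
tcp_pos: [0.4807, -0.0383, 0.0377]
tool_rot: [0.706, 0.045, 0.706, -0.045]
force: [0.3, 0.2, -0.8]
opening: 0.0005
```

Call:
carry_out:
  rows: "0 -0.13 -1 0 0;0 -0.13 -1 0 0"

```text
clock: 4.67
tcp_pos: [0.4805, -0.0403, 0.0377]
tool_rot: [0.706, 0.045, 0.706, -0.045]
force: [-0.7, 1.4, -0.1]
opening: 0.0006
```

Call:
carry_out:
  rows: "0 -0.13 -1 0 0;0 -0.13 -1 0 0"

```text
clock: 4.83
tcp_pos: [0.4802, -0.0423, 0.0376]
tool_rot: [0.706, 0.045, 0.706, -0.045]
force: [0.0, 0.6, 0.3]
opening: 0.0005
```

Run:
```python
from h import *
save('side','s2.png',(270,190,400,350),3.7)
print(status.sense()['force'])
```

```text
[-1.3274954  -0.70726587  0.97178041]
```

View pics/s2.png

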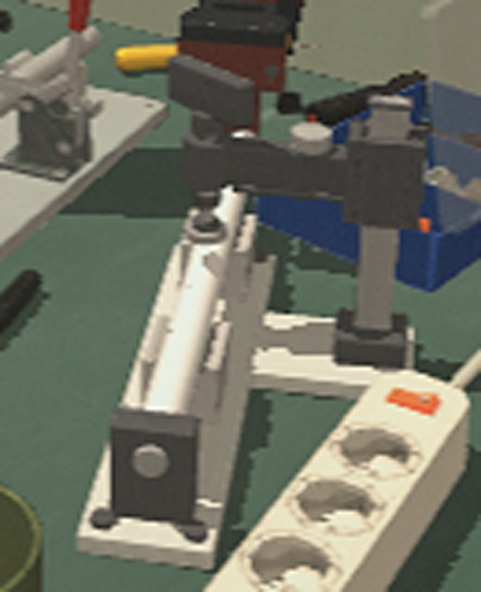

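The tube's near end now meets the stop's top edge in view, near (172,410), but the force has not risen. I'll keep feeling for the stop.

Call:
carry_out:
  rows: "0 -0.13 -1 0 0;0 -0.13 -1 0 0"

```text
clock: 5.05
tcp_pos: [0.4799, -0.0443, 0.0376]
tool_rot: [0.706, 0.045, 0.706, -0.045]
force: [0.0, -0.7, -0.2]
opening: 0.0001
```

Call:
carry_out:
  rows: "0 -0.13 -1 0 0;0 -0.13 -1 0 0"

```text
clock: 5.22
tcp_pos: [0.4798, -0.0457, 0.0377]
tool_rot: [0.706, 0.045, 0.706, -0.045]
force: [1.0, 5.5, 0.7]
opening: 0.0007
```

Call:
carry_out:
  rows: "0 -0.13 -1 0 0;0 -0.13 -1 0 0"

```text
clock: 5.38
tcp_pos: [0.4797, -0.0458, 0.0377]
tool_rot: [0.706, 0.046, 0.706, -0.044]
force: [-0.2, 11.6, 0.1]
opening: 0.0003
```

The tube is home: the TCP stopped dead at 11.6 N. I'll back off, rise and go over the pad.

Call:
carry_out:
  rows: "0 0.5 4 0 0;0 1.3 10 0 0;0 0 0 35 0;0 0 0 40 0;0 0 0 40 0;0 0 0 40 0;0 0 0 40 0;0 0 0 5 0;0 4 -25 0 0;0 4 -25 0 0;0 4 -25 0 0;0 4 -25 0 0;0 4 -25 0 0;0 4 -25 0 0;0 3 -25 0 0;0 3 -25 0 0;0 0 0 0 0;0 0 0 0 0"

```text
clock: 6.88
tcp_pos: [0.5108, -0.2354, 0.237]
tool_rot: [0.705, 0.046, 0.706, -0.047]
force: [0.6, 1.7, 0.1]
opening: 0.0006
```

Call:
carry_out:
  rows: "0 0 -1 -25 0;0 0 0 -20 0;0 0 0 -15 0;0 0 0 -10 0;0 0 0 0 0;0 0 0 0 0"

```text
clock: 7.38
tcp_pos: [0.5113, -0.2344, 0.1676]
tool_rot: [0.705, 0.045, 0.706, -0.045]
force: [1.1, -0.5, 1.2]
opening: 0.0005
```

Run:
```python
from h import *
save('side','s3.png',(280,170,400,330),3.7)
s=status.sense();p=s['tcp_pos'];print(p,s['force'],(proj('side',p)-[280,170])*3.7,(proj('side',[.511,-.237,.1426])-[280,170])*3.7)
```

```text
[ 0.51169397 -0.23485671  0.16824513] [-0.80844233 -0.66809707  0.07761801] [276.69271783 160.67527868] [272.79558928 206.6087513 ]
```

View pics/s3.png

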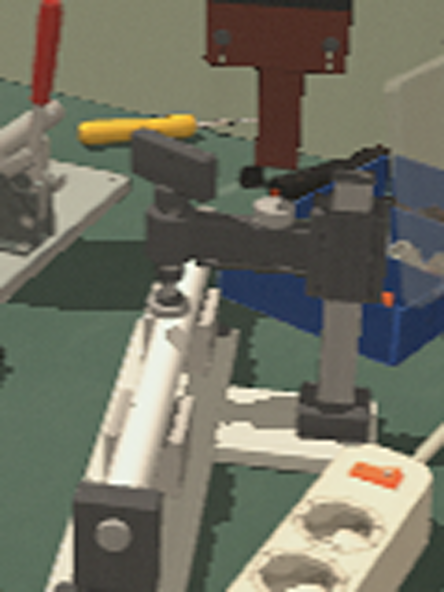

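The fingertip at (277,163) sits squarely above the pad at (272,206), clear of handle and bar. Next I press down in small steps.

Call:
carry_out:
  rows: "0 0 -2 -10 0;0 0 0 -6 0;0 0 0 -3 0;0 0 0 -2 0;0 0 0 -2 0;0 0 0 -2 0"

```text
clock: 7.93
tcp_pos: [0.5112, -0.2372, 0.1426]
tool_rot: [0.706, 0.045, 0.706, -0.045]
force: [-1.1, 0.1, 0.7]
opening: 0.0005
```

Call:
carry_out:
  rows: "0 0 0 -1.5 0;0 0 0 -1.5 0;0 0 0 -1.5 0"

```text
clock: 8.18
tcp_pos: [0.5112, -0.2373, 0.1381]
tool_rot: [0.706, 0.045, 0.706, -0.045]
force: [-1.0, 0.6, 1.3]
opening: 0.0002
```

Call:
carry_out:
  rows: "0 0 0 -1.5 0;0 0 0 -1.5 0"

```text
clock: 8.35
tcp_pos: [0.5112, -0.2373, 0.1351]
tool_rot: [0.706, 0.045, 0.706, -0.045]
force: [-1.1, 0.4, 2.0]
opening: 0.0003
```

Call:
carry_out:
  rows: "0 0 0 -1.5 0;0 0 0 -1.5 0"

```text
clock: 8.52
tcp_pos: [0.5112, -0.2373, 0.132]
tool_rot: [0.706, 0.045, 0.706, -0.045]
force: [-1.1, -0.2, 1.7]
opening: 0.0004
```

Call:
carry_out:
  rows: "0 0 0 -1 0;0 0 0 -1 0"

```text
clock: 8.68
tcp_pos: [0.5112, -0.2372, 0.13]
tool_rot: [0.706, 0.045, 0.706, -0.045]
force: [-1.7, -0.2, 1.5]
opening: 0.0007
```

Call:
carry_out:
  rows: "0 0 0 -1 0;0 0 0 -1 0"

```text
clock: 8.85
tcp_pos: [0.5115, -0.2373, 0.1285]
tool_rot: [0.706, 0.045, 0.705, -0.045]
force: [-2.0, 0.9, 9.5]
opening: 0.0005
```

Call:
carry_out:
  rows: "0 0 0 -1 0;0 0 0 -1 0"

```text
clock: 9.02
tcp_pos: [0.5122, -0.2375, 0.1272]
tool_rot: [0.706, 0.045, 0.705, -0.045]
force: [-0.2, 1.5, 11.5]
opening: 0.0005
```

Call:
carry_out:
  rows: "0 0 0 -0.6 0;0 0 0 -0.4 0"

```text
clock: 9.18
tcp_pos: [0.5127, -0.2375, 0.1265]
tool_rot: [0.707, 0.045, 0.705, -0.045]
force: [-0.7, 0.6, 11.3]
opening: 0.0008
```

Call:
carry_out:
  rows: "0 0 0 -0.5 0;0 0 0 0 0"

```text
clock: 9.35
tcp_pos: [0.5128, -0.2376, 0.1262]
tool_rot: [0.707, 0.045, 0.704, -0.045]
force: [-0.4, 0.8, 12.3]
opening: 0.0003
```

Call:
carry_out:
  rows: "0 0 0 -0.5 0;0 0 0 0 0"

```text
clock: 9.52
tcp_pos: [0.5129, -0.2376, 0.1259]
tool_rot: [0.707, 0.045, 0.704, -0.045]
force: [-0.9, 1.1, 14.3]
opening: 0.0001
```

Call:
carry_out:
  rows: "0 0 0 -0.5 0;0 0 0 0 0"

```text
clock: 9.68
tcp_pos: [0.5129, -0.2376, 0.1257]
tool_rot: [0.707, 0.045, 0.704, -0.045]
force: [-1.7, 1.5, 17.2]
opening: 0.0003
```

Call:
carry_out:
  rows: "0 0 0 -0.5 0;0 0 0 0 0"

```text
clock: 9.85
tcp_pos: [0.5129, -0.2377, 0.1255]
tool_rot: [0.707, 0.045, 0.704, -0.045]
force: [-1.8, 2.6, 19.0]
opening: 0.0004
```

Pressing further now raises the force steeply (17→19 N over 0.2 mm), after 3.5 mm of pad travel from contact, so the jaw is bound. I'll lift off and step aside to check the jaw and handle.

Call:
carry_out:
  rows: "0 0 0 5 0;0 0 0 20 0;0 0 0 40 0;0 0 0 40 0;0 -4 30 10 0;0 -4 35 0 0;0 -4 35 0 0;0 -4 35 0 0;0 -4 35 0 0;0 0 0 0 0;0 0 0 0 0"

```text
clock: 10.77
tcp_pos: [0.4913, -0.065, 0.2382]
tool_rot: [0.706, 0.044, 0.706, -0.043]
force: [0.5, -0.5, -0.1]
opening: 0.0005
```

Run:
```python
from h import *
for n,c in(('top',(375,140,475,220)),('side',(285,190,385,290))):
    im=np.mean([get_image(n).astype(float) for _ in range(4)],0).astype(np.uint8)
    cv2.imwrite('pics/f_%s.png'%n,im[:,:,::-1])
    g=cv2.resize(im[c[1]:c[3],c[0]:c[2]],(c[2]*4-c[0]*4,c[3]*4-c[1]*4),interpolation=cv2.INTER_CUBIC)
    if n=='top': a=g
canvas=np.zeros((400,800,3),np.uint8);canvas[:320,:400]=a;canvas[:,400:]=g
cv2.imwrite('pics/c4.png',cv2.convertScaleAbs(canvas,alpha=1.4)[:,:,::-1])
s=status.sense();print(s['tcp_pos'],s['force'])
```

```text
[ 0.49124529 -0.06814025  0.23806884] [-0.3633708   0.59938715 -0.32962941]
```

View pics/c4.png

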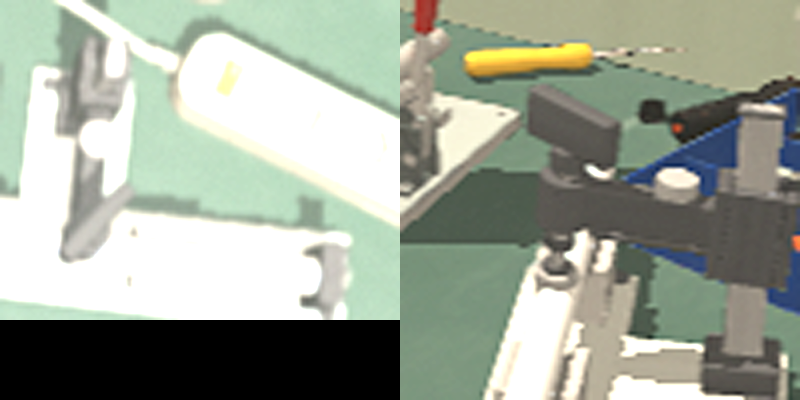

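The jaw is rocked (arm sloping up towards the screw) and the foot is on the tube at right (555,270). At left the handle runs from (67,252) to (130,190), and the tube's end meets the stop at (315,270).

Run:
```python
from h import *
im=cv2.imread('pics/f_top.png');c=lambda u,v:(375+u/4,140+v/4)
for z in(.148,.161):
    e=[atz('top',*c(67,252),z),atz('top',*c(130,190),z)];d=e[1]-e[0];print(z,(e[0]+e[1])/2,np.linalg.norm(d),np.arctan2(d[1],d[0]))
A=[];B=[]
for n,uv in(('top',c(99,220)),('side',(285+177/4,190+105/4))):
    o,d=ray(n,*uv);d/=np.linalg.norm(d);m=np.eye(3)-np.outer(d,d);A.append(m);B.append(m@o)
print('tri top',np.linalg.solve(sum(A),sum(B)))
# pad check: top+side pad centres
A=[];B=[]
for n,uv in(('top',c(97,138)),('side',(285+278/4,190+181/4))):
    o,d=ray(n,*uv);d/=np.linalg.norm(d);m=np.eye(3)-np.outer(d,d);A.append(m);B.append(m@o)
print('pad tri (true z .1257)',np.linalg.solve(sum(A),sum(B)))
# side fit of handle bar: predicted outline for candidate yaw
for yaw in(-.7,-.8,-.9,-1.0):
    d=np.array([np.cos(yaw),np.sin(yaw),0])*.028
    print(yaw,[np.round((proj('side',np.array([.4564,-.2299,.161])+k*d)-[285,190])*4+[400,0]) for k in(-1,1)],[np.round((proj('top',np.array([.4564,-.2299,.161])+k*d)-[375,140])*4) for k in(-1,1)])
```

```text
0.148 [ 0.45970948 -0.23132589  0.148     ] 0.05078210401172389 -0.8160165038708035
0.161 [ 0.4581968  -0.22950597  0.161     ] 0.05014771657898594 -0.8160165038708047
tri top [ 0.46071952 -0.23014763  0.15818467]
pad tri (true z .1257) [ 0.51283625 -0.23584856  0.12142078]
-0.7 [array([523.,  84.]), array([609., 116.])] [array([ 68., 263.]), array([130., 186.])]
-0.8 [array([527.,  82.]), array([605., 118.])] [array([ 65., 259.]), array([134., 189.])]
-0.9 [array([531.,  81.]), array([601., 119.])] [array([ 61., 256.]), array([137., 193.])]
-1.0 [array([536.,  80.]), array([596., 120.])] [array([ 58., 252.]), array([140., 197.])]
```

Call:
carry_out:
  rows: "0.45 -4 -20.5 0 -0.085;0.45 -4 -20.5 0 -0.085;0.45 -4 -20.5 0 -0.085;0.45 -4 -20.5 0 -0.085;0.45 -4 -20.5 0 -0.085;0.45 -4 -20.5 0 -0.085;0.45 -4 -20.5 0 -0.085;0.45 -4 -18.5 0 -0.083;0.45 0 0 0 0;0.45 0 0 0 0"
  grip_force: 30

```text
clock: 12.0
tcp_pos: [0.4588, -0.2303, 0.2381]
tool_rot: [0.65, 0.278, 0.65, -0.278]
force: [0.1, 0.9, -0.2]
opening: 0.0397
```

Call:
carry_out:
  rows: "0.45 0 0 -20 0;0.45 0 0 -20 0;0.45 0 0 -20 0;0.45 0 0 -15 0;0.45 0 0 -10 0;0.45 0 0 0 0;0.45 0 0 0 0"

```text
clock: 12.58
tcp_pos: [0.4594, -0.2288, 0.1531]
tool_rot: [0.65, 0.277, 0.651, -0.277]
force: [-0.4, 0.4, 0.2]
opening: 0.0397
```

Run:
```python
from h import *
from scipy.spatial.transform import Rotation as R
save('side','s5.png',(280,170,400,300),4)
s=status.sense();M=R.from_quat(np.roll(s['tool_rot'],-1)).as_matrix();print(s['tcp_pos'],s['force'],s['opening'],'yaw',np.arctan2(M[1,1],M[0,1]),M[:,0],s['joint_positions'])
```

```text
[ 0.45973146 -0.22908407  0.15371292] [0.38022297 0.16047253 0.50567485] 0.039083595319295554 yaw 0.7656983970290074 [ 5.01797754e-04 -8.10059010e-05 -9.99999871e-01] [-0.16248326  0.34142059  0.66355891  1.97624054 -0.264655    0.90915905
  1.40304404]
```

View pics/s5.png

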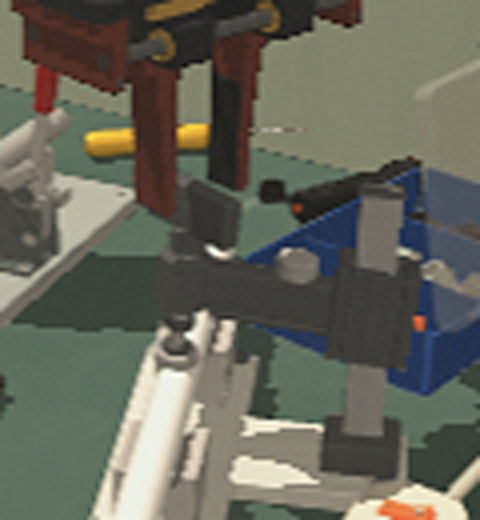

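The fingers straddle the handle: the near-left tip is at (155,212), the far-right tip at (230,188) and the bar lies between them. I'll lower and grip.

Call:
carry_out:
  rows: "0.45 0 0 -8 0;0.45 0 0 -7 0;0.45 0 0 -4 0;0.45 0 0 -2 0;0.45 0 0 0 0"

```text
clock: 13.05
tcp_pos: [0.4589, -0.2291, 0.1316]
tool_rot: [0.65, 0.277, 0.651, -0.277]
force: [0.1, -0.8, -0.6]
opening: 0.0396
```

Call:
carry_out:
  rows: "0.3 0 0 0 0;0.2 0 0 0 0;0.1 0 0 0 0;0 0 0 0 0;0 0 0 0 0;0 0 0 0 0;0 0 0 0 0"

```text
clock: 13.63
tcp_pos: [0.4594, -0.2293, 0.1323]
tool_rot: [0.651, 0.277, 0.65, -0.277]
force: [-0.1, -0.2, 1.1]
opening: 0.0182
```

Call:
carry_out:
  rows: "0 0 0 0 0;0 0 0 0 0;0 0 0 0 0;0 0 0 0 0"

```text
clock: 13.97
tcp_pos: [0.4594, -0.2293, 0.1323]
tool_rot: [0.651, 0.277, 0.65, -0.277]
force: [0.2, 1.2, 2.4]
opening: 0.0184
```

The opening stopped at 18 mm rather than 12, so the tool isn't square to the bar. I'll open slightly, turn the tool a little the other way and regrip.

Run:
```python
from h import *
s=status.sense();print(s['force'],s['wrist_torque'],s['opening'])
```

```text
[0.20082283 1.16465187 2.38427329] [-0.03544845 -0.01121042 -0.00788731] 0.01840322023132941
```

Call:
carry_out:
  rows: "0.35 0 0 0 0;0.35 0 0 0 0;0.35 0 0 0 0.075;0.35 0 0 0 0.075;0.3 0 0 0 0;0.2 0 0 0 0;0.1 0 0 0 0;0 0 0 0 0;0 0 0 0 0;0 0 0 0 0;0 0 0 0 0"

```text
clock: 14.88
tcp_pos: [0.4592, -0.2292, 0.1321]
tool_rot: [0.669, 0.228, 0.669, -0.228]
force: [-0.4, 0.8, -0.8]
opening: 0.0179
```

The opening hardly changed, so the tips are probably on the round neck under the bar. I'll go back to the first heading, raise 5 mm and regrip.

Call:
carry_out:
  rows: "0.35 0 0 0 0;0.35 0 0 0 0;0.35 0 0 5 -0.04;0.35 0 0 0 -0.04;0.3 0 0 0 0;0.2 0 0 0 0;0.1 0 0 0 0;0 0 0 0 0;0 0 0 0 0;0 0 0 0 0;0 0 0 0 0;0 0 0 0 0"

```text
clock: 15.88
tcp_pos: [0.4593, -0.2294, 0.1371]
tool_rot: [0.66, 0.254, 0.66, -0.254]
force: [0.7, -0.7, -0.7]
opening: 0.0121
```

Gripped flat on the bar at 12.1 mm. Now I turn clockwise, watching forces.

Call:
carry_out:
  rows: "0 0 0 -0.05 -0.1;0 0 0 -0.05 -0.1;0 0 0 -0.05 -0.1;0 0 0 -0.05 -0.1;0 0 0 -0.05 -0.1;0 0 0 -0.05 -0.1"

```text
clock: 16.38
tcp_pos: [0.4592, -0.2295, 0.1368]
tool_rot: [0.554, 0.439, 0.554, -0.439]
force: [2.1, -1.1, -2.8]
opening: 0.012
```

Run:
```python
from h import *
s=status.sense();print(s['force'],s['wrist_torque'],s['opening'],s['tcp_pos'],s['tool_rot'])
```

```text
[ 2.06461245 -1.08617928 -2.80366368] [-1.01413925  0.34159863  0.1861317 ] 0.01196987728016048 [ 0.45923671 -0.22950674  0.13677838] [ 0.55440228  0.43880342  0.55413114 -0.43934992]
```

Call:
carry_out:
  rows: "0 0 0 -0.05 -0.12;0 0 0 -0.05 -0.12;0 0 0 -0.05 -0.12;0 0 0 -0.05 -0.12;0 0 0 -0.05 -0.12;0 0 0 -0.05 -0.12;0 0 0 -0.05 -0.12;0 0 0 -0.05 -0.12;0 0 0 -0.05 -0.12;0 0 0 -0.05 -0.12"

```text
clock: 17.22
tcp_pos: [0.46, -0.2285, 0.1363]
tool_rot: [0.209, 0.676, 0.21, -0.675]
force: [3.3, 1.3, -2.8]
opening: 0.0123
```

Call:
carry_out:
  rows: "0 0 0 -0.05 -0.12;0 0 0 -0.05 -0.12;0 0 0 -0.05 -0.12;0 0 0 -0.05 -0.12;0 0 0 -0.05 -0.12;0 0 0 -0.05 -0.12;0 0 0 -0.05 -0.12;0 0 0 -0.05 -0.12;0 0 0 -0.05 -0.12;0 0 0 -0.05 -0.12;0 0 0 0 -0.12;0 0 0 0 0;0 0 0 0 0"

```text
clock: 18.3
tcp_pos: [0.4599, -0.23, 0.1359]
tool_rot: [-0.245, 0.663, -0.247, -0.663]
force: [4.0, -4.5, -3.3]
opening: 0.012
```

Run:
```python
from h import *
from scipy.spatial.transform import Rotation as R
s=status.sense();M=R.from_quat(np.roll(s['tool_rot'],-1)).as_matrix();print(s['force'],s['wrist_torque'],s['opening'],s['tcp_pos'],'yaw',np.arctan2(M[1,1],M[0,1]),s['joint_positions'])
```

```text
[ 3.9633701  -4.45931094 -3.32989084] [-1.29851334 -0.21262821 -0.01452829] 0.01201541170359752 [ 0.45990996 -0.22998941  0.13589644] yaw -2.2811515656435715 [-0.54806777  0.7512424   1.38852788  2.01108303 -0.83414473  1.13125585
 -1.06859164]
```

The screw has turned 3.12 rad. I'll let go and lift carefully, because J3 is close to its limit.

Call:
carry_out:
  rows: "0.45 0 0 0 0;0.45 0 0 0 0;0.45 0 0 0 0;0.45 0 0 0 0;0.45 0 0 0 0;0.45 0 0 0 0"

```text
clock: 18.8
tcp_pos: [0.4591, -0.2291, 0.1358]
tool_rot: [0.247, -0.662, 0.247, 0.663]
force: [0.7, -1.2, -0.2]
opening: 0.0395
```

Call:
carry_out:
  rows: "0.45 0 0 5 0;0.45 0 0 10 0;0.45 0 0 0 0"

```text
clock: 19.05
tcp_pos: [0.4597, -0.2299, 0.1523]
tool_rot: [-0.247, 0.663, -0.247, -0.662]
force: [0.5, -1.1, -0.1]
opening: 0.0397
```

Run:
```python
from h import *
s=status.sense();print(s['force'],s['opening'],s['tcp_pos'],s['joint_positions'])
```

```text
[ 0.52160086 -1.05457761 -0.05304035] 0.0396512606418292 [ 0.45966342 -0.22989334  0.15233554] [-0.56064751  0.71769544  1.39987064  1.99595468 -0.79284247  1.14411295
 -1.10420742]
```

Call:
carry_out:
  rows: "0.45 0 0 10 0;0.45 0 0 15 0;0.45 0 0 0 0"

```text
clock: 19.3
tcp_pos: [0.46, -0.2301, 0.1778]
tool_rot: [-0.247, 0.663, -0.247, -0.661]
force: [0.5, -1.3, -0.1]
opening: 0.0394
```

Run:
```python
from h import *
s=status.sense();print(s['force'],s['opening'],s['tcp_pos'],s['joint_positions'])
```

```text
[ 0.51159915 -1.30585141 -0.14613459] 0.039387286286972495 [ 0.45995373 -0.23012692  0.17776634] [-0.58071509  0.66246087  1.41080264  1.9691835  -0.72483835  1.16136691
 -1.16019528]
```

Call:
carry_out:
  rows: "0.45 0 0 3 0.1;0.45 0 0 5 0.1;0.45 0 0 5 0.1;0.45 0 0 5 0.1;0.45 0 0 5 0.1;0.45 0 0 5 0.1;0.45 0 0 8 0.1;0.45 0 0 8 0.1;0.45 0 0 8 0.1;0.45 0 0 8 0.1;0.45 0 0 0 0"

```text
clock: 20.22
tcp_pos: [0.4597, -0.2294, 0.2367]
tool_rot: [0.102, 0.7, 0.102, -0.699]
force: [0.4, -0.6, 0.0]
opening: 0.0393
```

Call:
carry_out:
  rows: "0.45 3 30 0 0.1;0.45 3 30 0 0.1;0.45 3 30 0 0.1;0.45 3 30 0 0.1;0.45 3 30 0 0.1;0.45 3 30 0 0.1;0.45 0 0 0 0;0.45 0 0 0 0"

```text
clock: 20.88
tcp_pos: [0.4771, -0.0472, 0.2351]
tool_rot: [-0.303, -0.639, -0.304, 0.639]
force: [-1.1, -0.2, -0.4]
opening: 0.0391
```

Run:
```python
from h import *
s=status.sense();print(s['force'],s['tcp_pos'],s['joint_positions'])
a=cv2.resize(get_image('top')[130:230,375:475],(400,400),interpolation=cv2.INTER_CUBIC)
g=cv2.resize(get_image('side')[190:330,285:385],(400,560),interpolation=cv2.INTER_CUBIC)
c=np.zeros((560,800,3),np.uint8);c[:400,:400]=a;c[:,400:]=g
cv2.imwrite('pics/c6.png',c[:,:,::-1])
```

```text
[-1.09644113 -0.15704298 -0.41374368] [ 0.47707707 -0.04723108  0.23505687] [-0.97748924  0.25900153  1.18154206  1.96886896 -0.27105992  1.08909019
 -0.36401564]
```

View pics/c6.png

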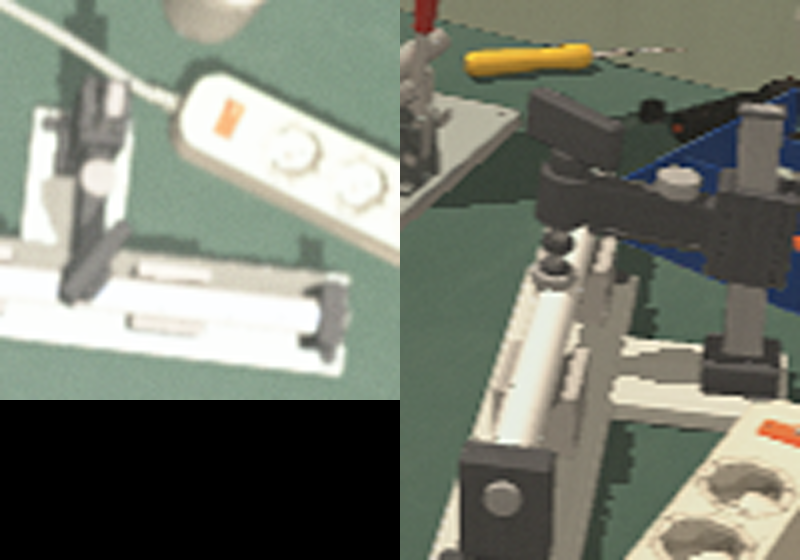

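The tube's end is against the stop at left (315,310). The jaw is rocked further, the foot is on the tube at right (553,275), and the handle is half a turn on. The robot is clear, so I'm handing in.

```bash
python3 -c "
from cell import order;print(order.job_done())"
```

```text
the job is handed in; nothing more can be done
None
```

The tube is home against the stop and clamped, and I handed the job in at about 21 s of the 61 s allowed.

- **Tube push:** I pushed the free end along the vees until the tool stopped dead. The highest force I read was about 12 N, against the 40 N limit.
- **Jaw:** I pressed the pad about 3.5 mm past first contact, until the force climbed steeply. The highest reading was 19 N, against the 30 N limit, and the pictures show the jaw rocked back with the foot on the tube.
- **T-handle:** I turned it 3.12 rad clockwise and let go. By the figures you gave, that puts the foot at roughly 42 N, but I could not measure this directly.

**Checks that disagreed:**
- The first two grips on the handle closed to 18 mm instead of 12 mm, most likely on the round neck below the bar. I opened, rose 5 mm and regripped at 12.1 mm before turning.
- Joint 3 came near its limit after the turn, reaching 1.41 of 1.44 rad, and I backed it off.

The last pictures show the tube's end at the stop and the robot clear of everything. The robot touched none of the loose things.

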